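# Feel out the hidden keyhole of the tea canister and spring its lid

## Robot

A 6-joint arm with a two-finger parallel gripper is mounted at the origin on the work surface. World frame = base frame: x ahead of the robot, y to its left, z up, the work surface at z = 0. Lengths are in m, angles in rad, forces in N, time in s.
With the tool pointing down it reaches from about 0.3 to 0.875 m from the base axis. Payload 6.4 kg.
Tool frame: the origin (TCP) lies between the finger pads; the fingertips stand 11 mm ahead of it and the grasp point (between the pads) lies 8 mm behind it (ctrl.tcp_to_tips is the distance from the TCP to the fingertips, in m); x points along the fingers, z is the direction in which the jaws open and shut, and the axes are right-handed (so a half turn about x gives the same grasp; the last joint's range is limited). The gripper opens to 85 mm and grips with 20 to 120 N. Pads are 22 mm wide; open, the fingers measure 114 mm over their backs; the gripper's body (76 mm by 85 mm) begins 54 mm behind the grasp point. The pads swing forward as they close: fully open they stand 13 mm farther back than shut.
Start: joints at [-1.552, 0.181, 1.607, -0, 1.354, -0.206], TCP at [0.128, -0.561, 0.242] pointing down, gripper open.
Joint ranges: [-2.99, 2.99], [-0.89, 2.07], [0.3, 2.58], [-1.14, 4.28], [0, 2.63], [-3.12, 3.12]. Speed limits (rad/s): [2.57, 2.57, 3.01, 3.14, 3.14, 3.14].

## Interface

Orientations are given as a unit quaternion [w, x, y, z].
In Python, from bench import ctrl, eyes, hand_in gives the robot as it stands. The module is installed in compiled form; this text tells all that it offers.
- The arm moves only by the tool step_arm, never from a script. Its arguments are lists of equal length, an entry for each row: "xyz": the shift along the world's x, y, z in mm, a list of three; "spin": the turn about the world's z in rad; "fingers": the opening in per cent of the stroke, from 0 (shut) to 100 (fully open). A call has 1 to 10 rows; each row is the pose to reach, as a shift and turn from the pose commanded when the call began; what a row does not reach only later rows make up. A row lasts 1/10 s, in which the tool goes at most 50 mm and 8.59 degrees, less where a joint would pass 70% of its speed; a pose out of reach is approached as far as the arm can. A call with a gripper value outside its range is refused whole. The fingers move at their own pace and stop on an object; the grip force is fixed at half the most. Time passes only in rows, so rows that repeat a pose let the fingers close. It gives the time, the measured TCP pose, the force and the opening at its end, in the units of the state.
- ctrl.get_obs(): the state, without advancing time (a new reading comes with each control period).
- eyes.camera(name): name is "scene" or "top" or "wrist"; returns the picture (420x560x3 uint8, red, green, blue); there is no depth.
- eyes.camera_model(name): a dict with "vertical_fov" (degrees; the focal length in pixels is half the picture's height over the tangent of half this angle, whatever the lens; pixels are square), "cx", "cy" (the principal point, pixels), "pose" (4x4, takes a point from camera to world coordinates); the wrist camera has in their place "tool_from_camera" (4x4, takes a point from camera to tool coordinates, whose origin is the TCP and whose axes are the tool frame's). Camera axes: x right, y up, looking along -z (the intrinsics and any distortion apply to the point x, -y, -z); pixel columns grow to the right and rows downward; lengths in m; the calibration is good to about 2 mm. A picture is of the moment at which its call begins: read the wrist's pose just before it. camera_model takes no time and is no camera call.
- hand_in(): hands the job in, once; it reports no verdict.
The state is a dict: "time_s": time; "q": joint angles; "dq": joint speeds; "joint_efforts": joint torques, N m; "eef_pos": TCP position; "eef_rot": TCP orientation; "wrist_force": force on the tool from outside, world axes, zero at the start; "torque": the same for the moment, N m; "opening": opening from 0.0 (shut) to 1.0 (fully open).
Only numpy, scipy, OpenCV 4.12 (cv2) and the standard library are available. Lean on these libraries where they do the work, as an engineer would, in place of code of your own. Each camera call takes 0.05 s, during which the arm holds its last target.

## Task

Open the child-safe tea canister with its red-handled pin key: the keyhole is out of sight in the black collar under the lid, on the side turned to the robot, so slide the tip of the key gently along the collar until it finds the hole, then push it in until the spring latch lets go and the lid springs open. Draw the key out and lay it down gently on the white plate. Touch the canister with nothing but the key, and leave everything else on the counter where it stands.

Things in the scene. Friction and masses are not known exactly. Their poses are not given: they have to be found in the camera images.
- base: round dark wooden base, 150 mm across, 12 mm thick, fixed to the counter; origin at the centre of its underside, z up. The stainless tea canister (114 mm across) stands on it on the same upright axis, screwed down: it neither moves nor turns. Its keyhole is on the robot's side, but exactly where is not reported. Over 20 N of the key on the canister damages it.
- collar (a point): point on the canister's axis, level with the keyhole, 132 mm above the counter. The black collar round it has radius 60 mm and runs from 112 to 152 mm above the counter. The one keyhole in it, 11 mm wide and high, lies up to 0.42 rad either side of the direction from this point to the world's -x, and points at the axis; the pin goes in if it points within about 0.15 rad of the axis.
- canister_top (a point): point on the canister's axis at the top of the shut lid, 169 mm above the counter. The steel lid has radius 63 mm, its lower edge 154 mm above the counter, so it overhangs the collar by 3 mm.
- latch (a joint): how far the latch's steel bolt is pushed in, m: 0 at rest, 0.010 at its stop. The bolt sits 12 mm deep behind the keyhole, so the pin first meets it 12 mm inside the collar's face; it takes 2.5 N to start and 5 N at the stop, and springs back. At about 0.006 (pin about 18 mm in) it lets go of the lid.
- lid (a joint): opening angle of the lid about a hinge on the side away from the keyhole, rad: 0 shut and latched, 1.45 fully open. Once released, its spring throws it open in under a second and holds it. Its free edge rises away from the keyhole side, never farther out than 70 mm from the canister's axis, up to 290 mm above the counter.
- key: loose pin key: red plastic handle 85 mm long (x), 22 mm wide (y), 30 mm high (z), black inlays on its sides, and a straight steel pin 8 mm thick with a round end sticking 62 mm out of its +x end. Origin at the centre of the handle's underside, x towards the pin's tip; the pin's axis is 15 mm above the underside. 0.12 kg. It starts lying on its underside. Grip the handle across its 22 mm.
- key_tip (a point): end of the key's pin, at (104.5, 0, 15) mm in the key's frame.
- plate: loose oblong white melamine plate, 210 mm (x) by 150 mm (y), 14 mm high at the rim, walls and floor 5 mm thick; origin at the centre of its underside, z up.
- turner: bystander: black plastic slotted turner, 320 mm long, lying flat along its x; origin under its middle.
- tenderizer: bystander: cast aluminium meat tenderizer, 230 mm long along its x, head 50 mm high; origin under its middle.
- pinch_bowl: bystander: orange silicone pinch bowl, 80 mm across, 34 mm high; origin at the centre of its underside.
- salt_jar: bystander: glass salt jar with a wooden cap, 64 mm across, 85 mm high; origin at the centre of its underside.

How it is judged:
On the way, in this order (a step that is already met when the one before it is completed fails the run):
1. the key is lifted off the counter to the height of the collar (height (world z) of key_tip above 0.08 m), for 0.1 s.
2. the key pushes the latch in through the keyhole (value of joint latch above 0.004 m and contact force between key and base above 0.5 N).
At the end, for the whole second after the job is handed in: the lid is sprung open (beyond 1.0 rad), and the key lies still and flat (pin within 0.15 rad of level) on the white plate, the middle of its handle within 60 mm of the plate's middle (value of joint lid above 1 rad and horizontal distance between key and plate below 0.06 m and contact force between key and plate above 0.3 N and angle between key's own x axis and vertical between 1.42 and 1.72 rad and linear speed of key below 0.02 m/s); the robot touches nothing.
It fails at once if the key presses on the canister with more than 20 N (contact force between key and base above 20 N).
It fails at once if the robot itself touches the canister, its lid or its base (contact force between any of the arm, the fingers and base above 1 N).
It fails at once if the key is dropped onto the plate (reaches it faster than 0.7 m/s) (linear speed of key above 0.7 m/s and horizontal distance between key and plate below 0.1 m and height (world z) of key_tip below 0.06 m).
It fails at once if a bystander or the plate is moved by more than 30 mm (distance of any of turner, tenderizer, pinch_bowl, salt_jar, plate from where it was at the start of the episode above 0.03 m).
It also fails if it takes over 67 s, if anything falls off the work surface, if the arm or the gripper's body presses on something with over 40 N, if the wrist force passes 120 N, or if a joint passes its speed limit or range.

## Working session

There is one attempt and no reset: what is moved stays moved. The work goes in short steps, Python scripts to look and compute and a tool call to move; the robot and the scene stay as the last step left them, time stands still between calls to the robot, and variables do not carry over. Pictures are saved under pics/ and viewed, and the job is handed in when it is done.

Besides the shell and the picture viewer there is one more tool, called after "Request:" as name(argument=value, ...), one argument or row to a line, values as JSON. step_arm: Moves the arm, as the interface text tells. Its arguments: {"type":"object","properties":{"xyz":{"type":"array"},"spin":{"type":"array"},"fingers":{"type":"array"}},"required":["xyz","spin","fingers"]}

```bash
mkdir -p pics; cat > h.py <<'E'
import numpy as np, cv2, json
from bench import ctrl, eyes, hand_in
E
python3 - <<'E'
from h import *
np.set_printoptions(precision=4,suppress=True)
o=ctrl.get_obs()
for k,v in o.items(): print(k,v)
for n in ["scene","top","wrist"]:
    im=eyes.camera(n); cv2.imwrite(f"pics/{n}0.png",im[:,:,::-1]); print(n,eyes.camera_model(n))
print(ctrl.tcp_to_tips)
E
```

```text
time_s 0.0
q [-1.5523  0.1815  1.608  -0.      1.3538 -0.2063]
dq [0.0006 0.0001 0.0012 0.0006 0.0004 0.0005]
joint_efforts [ -0.0012 -44.4865 -35.134   -0.0002   0.0091   0.    ]
eef_pos [ 0.1282 -0.56    0.2414]
eef_rot [ 0.5525  0.4412  0.5533 -0.4403]
wrist_force [-0.0447 -0.1206  0.8145]
torque [0.003  0.0183 0.0453]
opening 1.00305471626111
scene {'vertical_fov': 57.31902138321375, 'cx': 280.029113222148, 'cy': 210.2537136212529, 'pose': array([[-0.0862, -0.8422,  0.5323,  1.268 ],
       [ 0.9963, -0.0722,  0.047 ,  0.0523],
       [-0.0012,  0.5344,  0.8453,  1.162 ],
       [ 0.    ,  0.    ,  0.    ,  1.    ]])}
top {'vertical_fov': 51.108691280116815, 'cx': 284.9343549113849, 'cy': 202.939870832713, 'pose': array([[ 0.0091,  0.9816, -0.1909,  0.3594],
       [-0.9998,  0.0058, -0.018 , -0.0137],
       [-0.0166,  0.191 ,  0.9815,  1.286 ],
       [ 0.    ,  0.    ,  0.    ,  1.    ]])}
wrist {'vertical_fov': 65.93018426258828, 'cx': 283.9083873081035, 'cy': 205.79064173507885, 'tool_from_camera': array([[-0.0005,  0.3143, -0.9493, -0.1307],
       [ 0.0007,  0.9493,  0.3143,  0.0804],
       [ 1.    , -0.0005, -0.0007,  0.0003],
       [ 0.    ,  0.    ,  0.    ,  1.    ]])}
0.011
```

View pics/scene0.png

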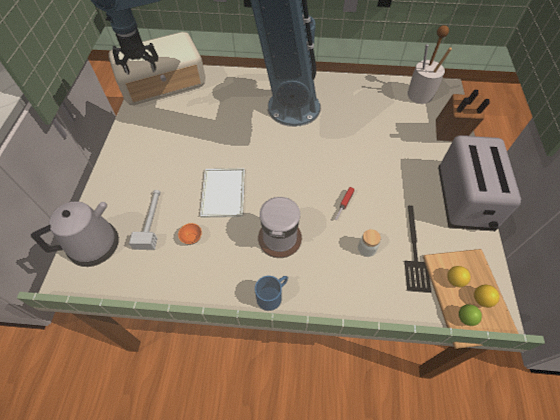

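View pics/top0.png

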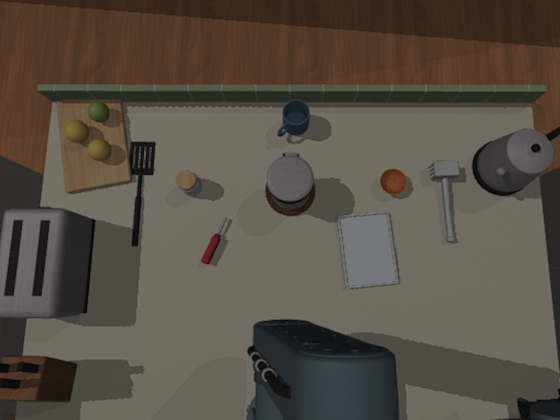

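View pics/wrist0.png

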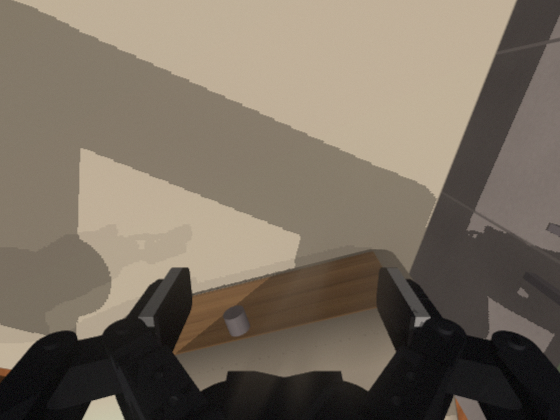

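The top view shows the red key near (214,245) with its pin pointing up and to the right. The canister is at about (290,180), the plate at (368,250), the pinch bowl at (394,181) and the salt jar at (188,182).

```bash
cat >> h.py <<'E'
np.set_printoptions(precision=4,suppress=True)
from scipy.spatial.transform import Rotation as Rn
def Rq(q): return Rn.from_quat([q[1],q[2],q[3],q[0]]).as_matrix()
def pose_of(n,obs=None):
    m=eyes.camera_model(n)
    if n=="wrist":
        T=np.eye(4);T[:3,:3]=Rq(obs["eef_rot"]);T[:3,3]=obs["eef_pos"]
        return m,T@m["tool_from_camera"]
    return m,m["pose"]
def rays(n,uv,obs=None):
    m,P=pose_of(n,obs); f=210/np.tan(np.radians(m["vertical_fov"]/2))
    uv=np.atleast_2d(uv).astype(float)
    d=np.c_[(uv[:,0]-m["cx"])/f,-(uv[:,1]-m["cy"])/f,-np.ones(len(uv))]@P[:3,:3].T
    return P[:3,3],d
def onz(n,uv,z,obs=None):
    o,d=rays(n,uv,obs); return o+d*((z-o[2])/d[:,2])[:,None]
def proj(n,X,obs=None):
    m,P=pose_of(n,obs); f=210/np.tan(np.radians(m["vertical_fov"]/2))
    X=np.atleast_2d(X); c=(X-P[:3,3])@P[:3,:3]
    return np.c_[m["cx"]-f*c[:,0]/c[:,2], m["cy"]+f*c[:,1]/c[:,2]]
E
python3 - <<'E'
from h import *
o=ctrl.get_obs(); print(Rq(o["eef_rot"]))
top=cv2.imread("pics/top0.png"); sc=cv2.imread("pics/scene0.png")
for n,im in (("top",top),("scene",sc)):
    h=cv2.cvtColor(im,cv2.COLOR_BGR2HSV)
    m=(((h[...,0]<6)|(h[...,0]>172))&(h[...,1]>150)&(h[...,2]>60)).astype(np.uint8)
    k,l,s,c=cv2.connectedComponentsWithStats(m)
    for i in range(1,k):
        if s[i,4]>30: 
            print(n,s[i],c[i],onz(n,c[i],.02))
            p=np.argwhere(l==i)[:,::-1].astype(np.float32); w=onz(n,p,.02)[:,:2]
            r=cv2.minAreaRect((w*1000).astype(np.float32)); print(r)
    # white plate
    m=((h[...,1]<45)&(h[...,2]>(120 if n=="top" else 180))).astype(np.uint8)
    k,l,s,c=cv2.connectedComponentsWithStats(m)
    for i in range(1,k):
        if s[i,4]>400: print("white",n,s[i],c[i],onz(n,c[i],.01), cv2.minAreaRect((onz(n,np.argwhere(l==i)[:,::-1],.01)[:,:2]*1000).astype(np.float32)))
a=cv2.resize(top[120:300,180:420],None,fx=3.3,fy=3.3,interpolation=cv2.INTER_CUBIC); cv2.imwrite("pics/tz.png",a)
a=cv2.resize(sc[160:270,180:380],None,fx=4,fy=4,interpolation=cv2.INTER_CUBIC); cv2.imwrite("pics/sz.png",a)
E
```

```text
[[-0.      0.9748  0.2229]
 [ 0.0013  0.2229 -0.9748]
 [-1.      0.0003 -0.0013]]
top [202 236  17  28 181] [209.9945 249.0829] [[0.4687 0.2246 0.02  ]]
((468.9276428222656, 224.4439697265625), (18.212215423583984, 81.85487365722656), 67.26184844970703)
white top [ 342  215   53   72 2994] [367.2371 249.8484] [[ 0.4708 -0.2296  0.01  ]] ((471.524658203125, -230.34326171875), (195.4324188232422, 130.91416931152344), 6.147115230560303)
scene [341 187  13  18  94] [347.3085 195.9787] [[0.4676 0.2248 0.02  ]]
((466.0509033203125, 225.2179412841797), (17.730165481567383, 79.99816131591797), 67.915771484375)
white scene [143  32  54  33 919] [174.4015  47.0566] [[-0.347  -0.6032  0.01  ]] ((-319.769287109375, -612.0833740234375), (250.5970458984375, 218.3768768310547), 28.789281845092773)
white scene [201  66  69  28 610] [230.8639  74.9328] [[-0.1663 -0.2984  0.01  ]] ((-141.4984893798828, -272.9078674316406), (184.90151977539062, 302.6918640136719), 5.7246904373168945)
white scene [   40    72   410   241 23365] [248.6996 178.6038] [[ 0.4129 -0.1407  0.01  ]] ((340.78753662109375, -54.2037353515625), (1128.442138671875, 1372.7105712890625), 0.37106502056121826)
white scene [182 217  60  52 654] [215.2018 246.8578] [[ 0.7055 -0.2155  0.01  ]] ((699.8555297851562, -239.4366455078125), (204.5317840576172, 181.5525665283203), 26.639177322387695)
```

View pics/tz.png

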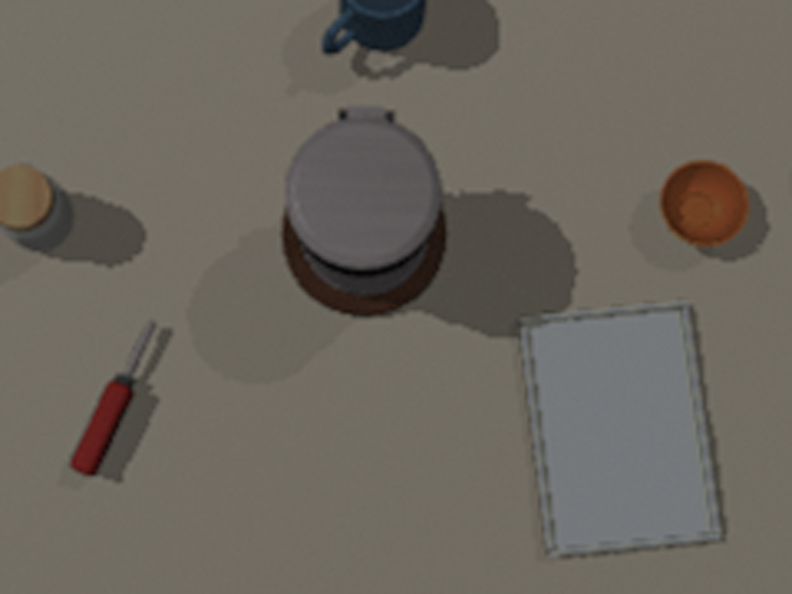

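View pics/sz.png

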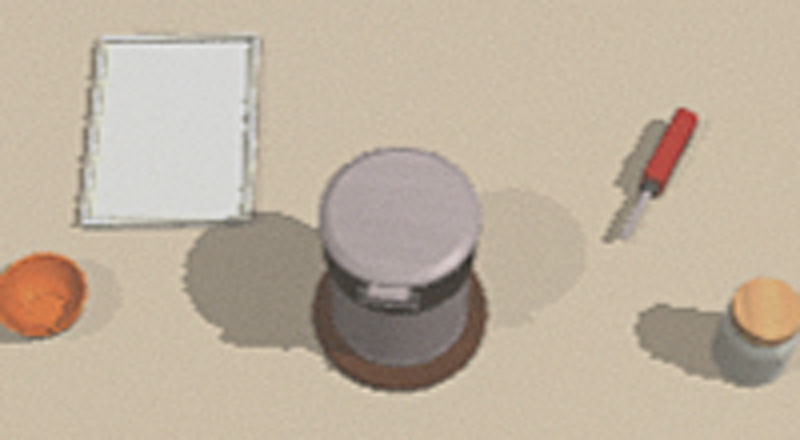

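```bash
python3 - <<'E'
from h import *
from scipy.optimize import least_squares
top=cv2.imread("pics/top0.png"); sc=cv2.imread("pics/scene0.png")
f=lambda p:np.array(p)/3.3+[180,120]
tip,butt=onz("top",[f((153,323)),f((84,470))],.015); print("tip",tip,"butt",butt,np.linalg.norm(tip-butt),np.arctan2(*(tip-butt)[[1,0]]))
g=lambda p:np.array(p)/4+[180,160]
tip,butt=onz("scene",[g((626,237)),g((688,112))],.015); print("scene tip",tip,"butt",butt,np.linalg.norm(tip-butt),np.arctan2(*(tip-butt)[[1,0]]))
def circ(w,r):
    s=least_squares(lambda c:np.hypot(w[:,0]-c[0],w[:,1]-c[1])-r,w[:,:2].mean(0),loss="soft_l1",f_scale=.002); return s.x, np.abs(s.fun).mean()
# base by brown mask
for n,im in (("top",top),("scene",sc)):
    h=cv2.cvtColor(im,cv2.COLOR_BGR2HSV)
    roi=(slice(120,300),slice(230,330)) 
    m=np.zeros(h.shape[:2],np.uint8)
    m[roi]=((h[roi][...,0]<14)&(h[roi][...,1]>90)).astype(np.uint8)
    k,l,s,c=cv2.connectedComponentsWithStats(m); i=1+np.argmax(s[1:,4]); print(n,s[i])
    ct=cv2.findContours((l==i).astype(np.uint8),cv2.RETR_EXTERNAL,cv2.CHAIN_APPROX_NONE)[0][0][:,0]
    hull=cv2.convexHull(ct)[:,0]
    hull=np.array([p for p in ct if cv2.pointPolygonTest(cv2.convexHull(ct),(float(p[0]),float(p[1])),True)<1])
    lowest=hull[hull[:,1]>s[i,1]+ s[i,3]*0.35]
    w=onz(n,lowest,.010); print("base",circ(w,.075))
    # lid
    c0=(364,195) if n=="top" else (400,210)
tl=[f(p) for p in [(286,195),(441,200),(364,120),(310,135),(420,138),(300,240),(430,240),(364,268)]]
for r,z in ((.063,.165),(.063,.16)): print("lid top",circ(onz("top",tl,z),r))
sl=[g(p) for p in [(320,215),(480,215),(400,148),(345,165),(456,165)]]
for r,z in ((.063,.165),(.063,.16)): print("lid scene",circ(onz("scene",sl,z),r))
hh=onz("top",[f((343,115)),f((391,117))],.155);print("hinge",hh,hh.mean(0))
hs=onz("scene",[g((366,294)),g((418,294))],.155);print("hinge s",hs,hs.mean(0))
corn=onz("top",[f(p) for p in [(521,321),(690,303),(722,540),(550,557)]],.014); print("plate",corn.mean(0),corn)
corn=onz("scene",[g(p) for p in [(101,37),(260,37),(250,226),(78,226)]],.010); print("plate",corn.mean(0),corn)
for nm,p,z in (("bowl",(704,202),.034),("jar",(18,202),.08)): print(nm,onz("top",f(p),z))
E
```

```text
tip [0.5609 0.1811 0.015 ] butt [0.4306 0.237  0.015 ] 0.14174977804918906 -0.40531254907085595
scene tip [0.5658 0.1874 0.015 ] butt [0.427  0.2429 0.015 ] 0.14947634318087805 -0.380639750638068
top [266 185  49  30 373]
base (array([ 0.6493, -0.0045]), np.float64(0.001101774925233463))
scene [262 237  39  20 177]
base (array([ 0.6449, -0.0043]), np.float64(0.0012877401702099183))
lid top (array([ 0.6433, -0.0066]), np.float64(0.0014603745927685803))
lid top (array([ 0.6445, -0.0065]), np.float64(0.0014674023706372687))
lid scene (array([ 0.6533, -0.002 ]), np.float64(0.0010640199793109802))
lid scene (array([ 0.6498, -0.0023]), np.float64(0.0009715814396004205))
hinge [[ 0.7107  0.0109  0.155 ]
 [ 0.7092 -0.0281  0.155 ]] [ 0.7099 -0.0086  0.155 ]
hinge s [[ 0.7179 -0.0221  0.155 ]
 [ 0.7145  0.0166  0.155 ]] [ 0.7162 -0.0027  0.155 ]
plate [ 0.4706 -0.2312  0.014 ] [[ 0.565  -0.1458  0.014 ]
 [ 0.5821 -0.2956  0.014 ]
 [ 0.3754 -0.3156  0.014 ]
 [ 0.3598 -0.1678  0.014 ]]
plate [ 0.4813 -0.226   0.01  ] [[ 0.3829 -0.3112  0.01  ]
 [ 0.3701 -0.1605  0.01  ]
 [ 0.5797 -0.1409  0.01  ]
 [ 0.5926 -0.2914  0.01  ]]
bowl [[ 0.6694 -0.3068  0.034 ]]
jar [[0.6551 0.2911 0.08  ]]
```

Request:
step_arm(
  xyz=[
    [28,35,0],
    [56,70,0],
    [84,105,0],
    [112,140,0],
    [140,175,0],
    [168,210,0],
    [196,245,0],
    [224,280,0],
    [250,315,0],
    [272,350,0],
  ],
  spin=[0.14,0.28,0.42,0.56,0.7,0.84,0.98,1.12,1.26,1.4],
  fingers=[100,100,100,100,100,100,100,100,100,100],
)

```text
time_s: 1.15
eef_pos: [0.4011, -0.2088, 0.2423]
eef_rot: [0.707, -0.021, 0.707, 0.021]
wrist_force: [0.8, -0.5, -0.4]
opening: 1.002
```

Request:
step_arm(
  xyz=[
    [8,48,0],
    [16,96,0],
    [24,144,0],
    [32,192,0],
    [40,240,0],
    [48,288,0],
    [54,336,0],
    [60,384,0],
    [66,420,-20],
    [67,434,-40],
  ],
  spin=[0.14,0.28,0.42,0.56,0.7,0.84,0.98,1.1,1.124,1.124],
  fingers=[100,100,100,100,100,80,60,60,60,60],
)

```text
time_s: 2.15
eef_pos: [0.4675, 0.2268, 0.2022]
eef_rot: [0.588, -0.394, 0.586, 0.394]
wrist_force: [0.7, -0.3, 0.0]
opening: 0.6
```

```bash
python3 - <<'E'
from h import *
o=ctrl.get_obs(); im=eyes.camera("wrist"); cv2.imwrite("pics/w1.png",im[:,:,::-1]); print(o["time_s"],o["eef_pos"],o["q"],o["opening"]);print(Rq(o["eef_rot"]))
json.dump({k:np.asarray(o[k]).tolist() for k in("eef_pos","eef_rot")},open("w1.json","w"))
E
```

```text
2.15 [0.4675 0.2268 0.2022] [ 0.2226  0.0962  1.787   0.0007  1.2564 -0.9597] 0.6003120298817824
[[ 0.0018 -0.9254  0.379 ]
 [ 0.0011  0.379   0.9254]
 [-1.     -0.0012  0.0017]]
```

View pics/w1.png

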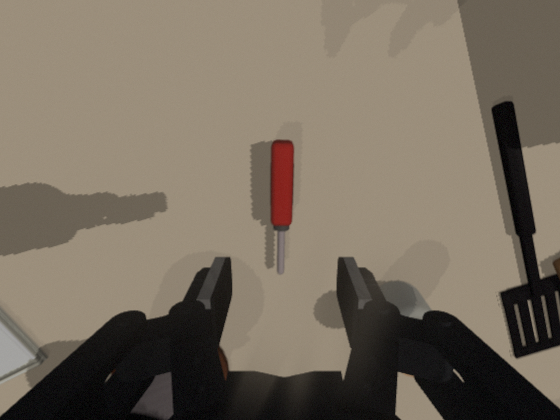

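```bash
cat >> h.py <<'E'
def keymeas(n,im,o,z0=0.0,vis=False):
    h=cv2.cvtColor(im,cv2.COLOR_BGR2HSV)
    m=(((h[...,0]<6)|(h[...,0]>172))&(h[...,1]>150)&(h[...,2]>60)).astype(np.uint8)
    k,l,s,c=cv2.connectedComponentsWithStats(m); i=1+np.argmax(s[1:,4])
    p=np.argwhere(l==i)[:,::-1]
    return s[i],c[i],p
E
python3 - <<'E'
from h import *
o=json.load(open("w1.json")); o={k:np.array(v) for k,v in o.items()}
im=cv2.imread("pics/w1.png"); s,c,p=keymeas("wrist",im,o); print(s,c)
w=onz("wrist",p,.025,o); print(cv2.minAreaRect((w[:,:2]*1000).astype(np.float32)), w.mean(0))
tip=onz("wrist",[281,272],.015,o)[0]; b=onz("wrist",[283,140.5],.027,o)[0]; print(tip,b,tip-b,np.linalg.norm(tip-b), np.arctan2(*(tip-b)[[1,0]]))
d=(tip-b)[:2];d/=np.linalg.norm(d); print("center from tip",tip[:2]-.1045*d)
print("tcp proj",proj("wrist",o["eef_pos"]-[0,0,.187],o))
print(onz("wrist",[[276.5,225],[291,225],[272.5,145],[293,145]],.03,o))
E
```

```text
[ 271  141   22   85 1755] [281.506  182.4393]
((466.24041748046875, 224.64852905273438), (20.722782135009766, 84.99119567871094), 67.0464859008789) [0.4646 0.2253 0.025 ]
[0.5608 0.185  0.015 ] [0.4269 0.2423 0.027 ] [ 0.1339 -0.0573 -0.012 ] 0.14612273818086613 -0.40428555471051636
center from tip [0.4647 0.2261]
tcp proj [[284.0617 182.622 ]]
[[0.5017 0.2046 0.03  ]
 [0.5072 0.2181 0.03  ]
 [0.4267 0.2319 0.03  ]
 [0.4339 0.2495 0.03  ]]
```

Request:
step_arm(
  xyz=[
    [-2,-1,-50],
    [-2,-1,-100],
    [-2,-1,-140],
    [-2,-1,-170],
    [-2,-1,-187],
    [-2,-1,-187],
    [-2,-1,-187],
    [-2,-1,-187],
    [-2,-1,-187],
    [-2,-1,-187],
  ],
  spin=[-0.012,-0.012,-0.012,-0.012,-0.012,-0.012,-0.012,-0.012,-0.012,-0.012],
  fingers=[60,60,60,60,60,60,10,10,10,10],
)

```text
time_s: 3.2
eef_pos: [0.4667, 0.2227, 0.0171]
eef_rot: [0.591, -0.39, 0.589, 0.389]
wrist_force: [0.0, -1.1, 7.8]
opening: 0.243
```

```bash
python3 - <<'E'
from h import *
o=ctrl.get_obs(); im=eyes.camera("wrist"); cv2.imwrite("pics/w2.png",im[:,:,::-1]); print(o["time_s"],o["eef_pos"],o["wrist_force"],o["opening"]);print(Rq(o["eef_rot"]))
E
```

```text
3.2 [0.4667 0.2227 0.0171] [ 0.0439 -1.1075  7.813 ] 0.24296640550449822
[[ 0.0033 -0.9192  0.3938]
 [ 0.0006  0.3938  0.9192]
 [-1.     -0.0028  0.0018]]
```

View pics/w2.png

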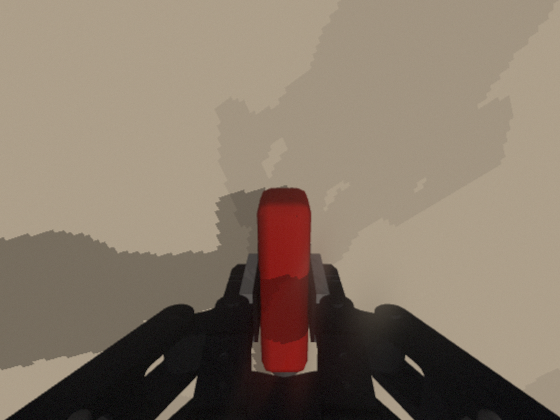

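Request:
step_arm(
  xyz=[
    [0,0,20],
    [0,0,60],
    [0,0,100],
    [0,0,119],
    [0,0,119],
  ],
  spin=[0,0,0,0,0],
  fingers=[10,10,10,10,10],
)

```text
time_s: 3.75
eef_pos: [0.4676, 0.2231, 0.1381]
eef_rot: [0.593, -0.39, 0.588, 0.388]
wrist_force: [0.5, 0.3, -2.1]
opening: 0.245
```

```bash
python3 - <<'E'
from h import *
o=ctrl.get_obs(); im=eyes.camera("wrist"); cv2.imwrite("pics/w3.png",im[:,:,::-1]); print(o["time_s"],o["eef_pos"],o["wrist_force"],o["torque"],o["opening"]);print(Rq(o["eef_rot"]))
a=eyes.camera("scene")[:,:,::-1];cv2.imwrite("pics/s3.png",cv2.resize(a[120:270,220:420],None,fx=4,fy=4,interpolation=cv2.INTER_CUBIC))
E
```

```text
3.75 [0.4676 0.2231 0.1381] [ 0.4525  0.3247 -2.1238] [ 0.0095  0.0196 -0.0073] 0.24450790732287475
[[ 0.0073 -0.9192  0.3936]
 [ 0.0016  0.3936  0.9193]
 [-1.     -0.0061  0.0044]]
```

View pics/w3.png

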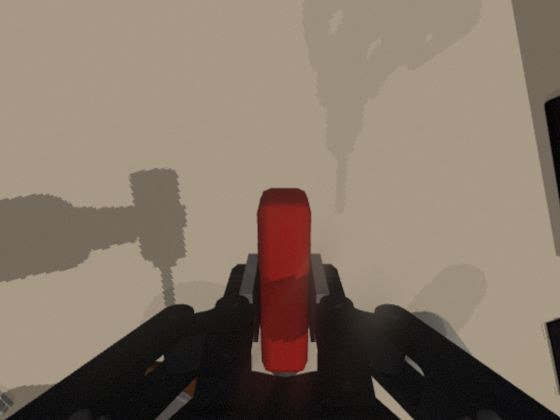

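View pics/s3.png

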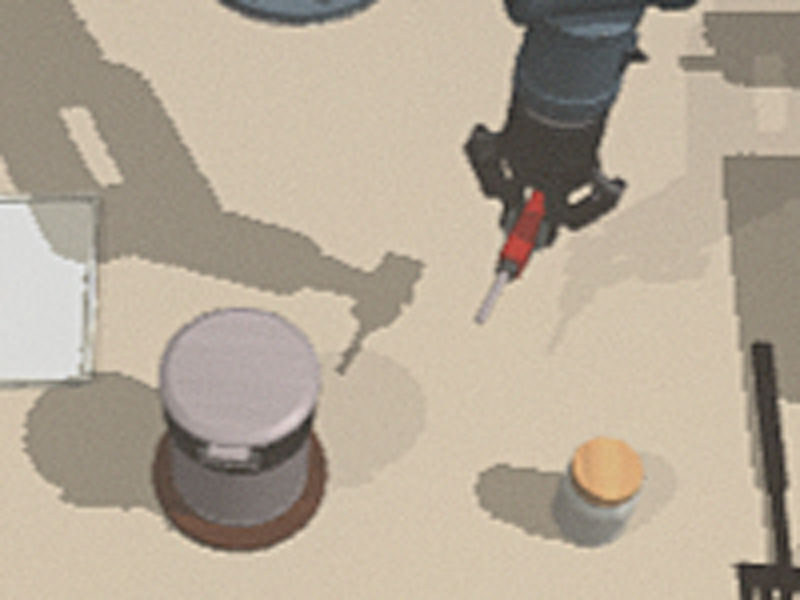

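Request:
step_arm(
  xyz=[
    [0,-40,-1],
    [0,-80,-2],
    [4,-120,-3],
    [12,-145,-3],
    [22,-152,-3],
    [22,-152,-3],
    [22,-152,-3],
  ],
  spin=[-0.02,-0.046,-0.046,-0.046,-0.046,-0.046,-0.046],
  fingers=[10,10,10,10,10,10,10],
)

```text
time_s: 4.55
eef_pos: [0.4864, 0.0713, 0.1302]
eef_rot: [0.599, -0.375, 0.6, 0.376]
wrist_force: [-0.2, 0.2, -1.8]
opening: 0.248
```

```bash
cat > st.py <<'E'
from h import *
A=np.array([.647,-.0045]); o=ctrl.get_obs(); R=Rq(o["eef_rot"]); y=-R[:,1]; tip=o["eef_pos"]+.1025*y-.0021*np.array([0,0,1]); v=tip[:2]-A
print(o["time_s"],"tcp",o["eef_pos"],"tip",tip*1000,"r %.1f th %.3f yaw %.3f pitch %.4f"%(1000*np.hypot(*v),np.arctan2(v[1],-v[0]),np.arctan2(y[1],y[0]),y[2]),"F",o["wrist_force"],"T",o["torque"])
E
python3 st.py; python3 - <<'E'
from h import *
for n,(a,b,c,d) in (("top",(130,280,200,350)),("scene",(120,270,220,420))):
    im=eyes.camera(n)[:,:,::-1];cv2.imwrite(f"pics/{n}4.png",cv2.resize(im[a:b,c:d],None,fx=4,fy=4,interpolation=cv2.INTER_CUBIC))
E
python3 st.py
```

```text
4.55 tcp [0.4864 0.0713 0.1302] tip [578.7065  26.6059 127.8166] r 75.0 th 0.427 yaw -0.451 pitch -0.0025 F [-0.2422  0.233  -1.7703] T [ 0.0044 -0.042   0.0348]
4.65 tcp [0.4864 0.0717 0.1306] tip [578.6871  27.1461 128.2852] r 75.3 th 0.434 yaw -0.449 pitch -0.0017 F [-0.2412 -0.1857 -1.559 ] T [ 0.0412 -0.0106  0.025 ]
```

View pics/top4.png

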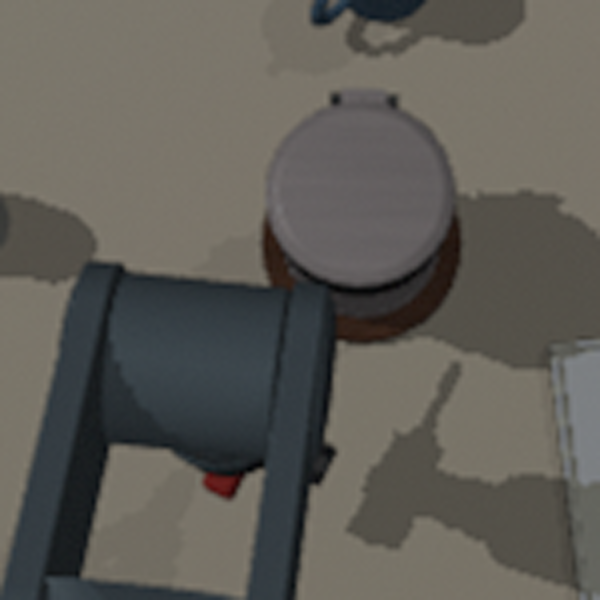

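View pics/scene4.png

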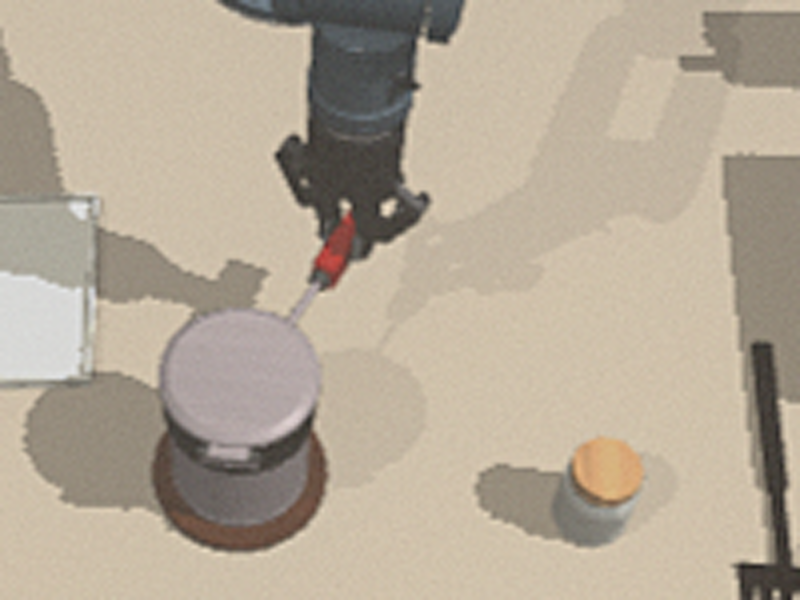

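Request:
step_arm(
  xyz=[
    [3,-1.5,3.5],
    [6,-3,3.5],
    [9,-4.5,3.5],
    [9,-4.5,3.5],
  ],
  spin=[0,0,0,0],
  fingers=[10,10,10,10],
)

```text
time_s: 5.05
eef_pos: [0.4964, 0.066, 0.1348]
eef_rot: [0.599, -0.376, 0.599, 0.376]
wrist_force: [0.0, 0.6, -1.1]
opening: 0.243
```

```bash
python3 st.py
```

```text
5.05 tcp [0.4964 0.066  0.1348] tip [588.6235  21.4065 132.7068] r 63.9 th 0.418 yaw -0.451 pitch -0.0002 F [ 0.0077  0.5634 -1.0539] T [0.0829 0.0398 0.0184]
```

Request:
step_arm(
  xyz=[
    [1.8,-0.9,0],
    [1.8,-0.9,0],
  ],
  spin=[0,0],
  fingers=[10,10],
)

```text
time_s: 5.25
eef_pos: [0.4966, 0.0656, 0.1342]
eef_rot: [0.598, -0.375, 0.6, 0.377]
wrist_force: [-4.4, 3.6, -1.6]
opening: 0.247
```

```bash
python3 st.py
```

```text
5.25 tcp [0.4966 0.0656 0.1342] tip [588.855   20.9713 131.7401] r 63.5 th 0.413 yaw -0.451 pitch -0.0036 F [-4.3763  3.622  -1.6247] T [ 0.3404  0.6488 -0.0034]
```

```bash
python3 - <<'E'
import numpy as np
th=0.415; P=lambda t:166*np.array([-np.cos(t),np.sin(t)])
for i in range(17):
    t=th-.05*i; print("%.3f"%(t-.05),(P(t-.05)-P(t)).round(1))
E
```

```text
0.365 [-3.2 -7.7]
0.315 [-2.8 -7.8]
0.265 [-2.4 -8. ]
0.215 [-2.  -8.1]
0.165 [-1.6 -8.1]
0.115 [-1.2 -8.2]
0.065 [-0.7 -8.3]
0.015 [-0.3 -8.3]
-0.035 [ 0.1 -8.3]
-0.085 [ 0.5 -8.3]
-0.135 [ 0.9 -8.2]
-0.185 [ 1.3 -8.2]
-0.235 [ 1.7 -8.1]
-0.285 [ 2.1 -8. ]
-0.335 [ 2.5 -7.9]
-0.385 [ 2.9 -7.8]
-0.435 [ 3.3 -7.6]
```

Request:
step_arm(
  xyz=[
    [-3.3,-7.6,0],
    [-3.3,-7.6,0],
  ],
  spin=[0.05,0.05],
  fingers=[10,10],
)

```text
time_s: 5.45
eef_pos: [0.4931, 0.0577, 0.1341]
eef_rot: [0.589, -0.39, 0.59, 0.391]
wrist_force: [-5.3, 3.4, -1.0]
opening: 0.242
```

```bash
python3 st.py
```

```text
5.45 tcp [0.4931 0.0577 0.1341] tip [587.5367  17.7221 131.6113] r 63.5 th 0.358 yaw -0.400 pitch -0.0034 F [-5.2791  3.4325 -0.9972] T [0.485  0.9081 0.0613]
```

Request:
step_arm(
  xyz=[
    [-2.8,-7.8,0],
    [-2.8,-7.8,0],
  ],
  spin=[0.05,0.05],
  fingers=[10,10],
)

```text
time_s: 5.65
eef_pos: [0.4901, 0.0495, 0.1339]
eef_rot: [0.579, -0.404, 0.581, 0.406]
wrist_force: [-5.7, -1.0, -1.8]
opening: 0.245
```

```bash
python3 st.py
```

```text
5.65 tcp [0.4901 0.0495 0.1339] tip [586.3396  14.2379 131.4471] r 63.5 th 0.300 yaw -0.351 pitch -0.0038 F [-5.6936 -0.9716 -1.7829] T [-0.0861  0.9642 -0.2979]
```

Request:
step_arm(
  xyz=[
    [-2.4,-8,0],
    [-2.4,-8,0],
  ],
  spin=[0.05,0.05],
  fingers=[10,10],
)

```text
time_s: 5.85
eef_pos: [0.4876, 0.0415, 0.1339]
eef_rot: [0.568, -0.418, 0.571, 0.42]
wrist_force: [-6.8, -0.8, -1.9]
opening: 0.249
```

```bash
python3 st.py
```

```text
5.85 tcp [0.4876 0.0415 0.1339] tip [585.4396  11.0405 131.3178] r 63.5 th 0.247 yaw -0.301 pitch -0.0043 F [-6.7925 -0.79   -1.8596] T [-0.1848  1.0882 -0.2732]
```

Request:
step_arm(
  xyz=[
    [-2.4,-8,0.5],
    [-2.4,-8,0.5],
  ],
  spin=[0.05,0.05],
  fingers=[10,10],
)

```text
time_s: 6.05
eef_pos: [0.4855, 0.0334, 0.1346]
eef_rot: [0.558, -0.432, 0.56, 0.434]
wrist_force: [-7.3, 1.0, 0.2]
opening: 0.242
```

```bash
python3 st.py
```

```text
6.05 tcp [0.4855 0.0334 0.1346] tip [584.7354   7.9115 132.0948] r 63.5 th 0.197 yaw -0.252 pitch -0.0037 F [-7.3151  0.9787  0.1893] T [ 0.0583  1.0386 -0.1672]
```

Request:
step_arm(
  xyz=[
    [-1.6,-8.1,0],
    [-1.6,-8.1,0],
  ],
  spin=[0.05,0.05],
  fingers=[10,10],
)

```text
time_s: 6.25
eef_pos: [0.4838, 0.0253, 0.1345]
eef_rot: [0.547, -0.446, 0.549, 0.448]
wrist_force: [-7.0, -1.3, -1.6]
opening: 0.245
```

```bash
python3 st.py
```

```text
6.25 tcp [0.4838 0.0253 0.1345] tip [584.197    4.7423 131.9878] r 63.5 th 0.146 yaw -0.202 pitch -0.0040 F [-6.9904 -1.2508 -1.5513] T [-0.0452  1.0144 -0.1738]
```

Request:
step_arm(
  xyz=[
    [-1.2,-8.2,0],
    [-1.2,-8.2,0],
  ],
  spin=[0.05,0.05],
  fingers=[10,10],
)

```text
time_s: 6.45
eef_pos: [0.4843, 0.0164, 0.1352]
eef_rot: [0.536, -0.461, 0.537, 0.46]
wrist_force: [-1.4, -1.8, -1.5]
opening: 0.24
```

```bash
python3 st.py
```

```text
6.45 tcp [0.4843 0.0164 0.1352] tip [585.5975   0.8127 133.1227] r 61.6 th 0.086 yaw -0.153 pitch 0.0001 F [-1.4212 -1.7669 -1.4609] T [-0.4761  0.3879 -0.3153]
```

Request:
step_arm(
  xyz=[
    [-0.7,-5.8,0],
    [1.3,-6,0],
    [1.3,-6,0],
  ],
  spin=[0.05,0.05,0.05],
  fingers=[10,10,10],
)

```text
time_s: 6.75
eef_pos: [0.4868, 0.0105, 0.1357]
eef_rot: [0.526, -0.474, 0.525, 0.472]
wrist_force: [0.6, -5.9, -3.5]
opening: 0.243
```

```bash
python3 st.py
```

```text
6.75 tcp [0.4868 0.0105 0.1357] tip [588.7056  -0.1685 133.8472] r 58.5 th 0.074 yaw -0.105 pitch 0.0024 F [ 0.5969 -5.8888 -3.4623] T [-0.9549 -0.0423 -0.6108]
```

Request:
step_arm(
  xyz=[
    [0,-1.5,-0.8],
    [1.5,-1.7,-0.8],
    [3,-1.8,-0.8],
    [3,-1.8,-0.8],
  ],
  spin=[0,0,0,0],
  fingers=[10,10,10,10],
)

```text
time_s: 7.15
eef_pos: [0.4888, 0.0095, 0.1344]
eef_rot: [0.525, -0.474, 0.525, 0.474]
wrist_force: [0.2, -2.8, -1.7]
opening: 0.243
```

```bash
python3 st.py
```

```text
7.15 tcp [0.4888 0.0095 0.1344] tip [590.7725  -0.8189 132.3522] r 56.3 th 0.065 yaw -0.101 pitch 0.0001 F [ 0.2169 -2.7511 -1.6913] T [-0.63    0.1318 -0.3612]
```

Request:
step_arm(
  xyz=[
    [0,-2,0],
    [1,-3.8,0],
    [3,-4,0],
    [5,-4.2,0],
    [5,-4.2,0],
  ],
  spin=[0.015,0.03,0.03,0.03,0.03],
  fingers=[10,10,10,10,10],
)

```text
time_s: 7.65
eef_pos: [0.4935, 0.0056, 0.1344]
eef_rot: [0.517, -0.482, 0.517, 0.482]
wrist_force: [-1.0, -0.4, -1.3]
opening: 0.241
```

```bash
python3 st.py
```

```text
7.65 tcp [0.4935 0.0056 0.1344] tip [595.7874  -1.6298 132.2773] r 51.3 th 0.056 yaw -0.071 pitch -0.0006 F [-0.9737 -0.3669 -1.2562] T [-0.0343  0.2264 -0.0759]
```

Well aligned and 12 mm in, so the tip is at the bolt. I'll push on in.

Request:
step_arm(
  xyz=[
    [2,-0.15,0],
    [4,-0.3,0],
    [6,-0.4,0],
    [7.5,-0.5,0],
    [7.5,-0.5,0],
  ],
  spin=[0,0,0,0,0],
  fingers=[10,10,10,10,10],
)

```text
time_s: 8.15
eef_pos: [0.5009, 0.005, 0.1343]
eef_rot: [0.517, -0.482, 0.517, 0.482]
wrist_force: [-4.1, 0.3, 0.0]
opening: 0.243
```

```bash
python3 st.py;  python3 - <<'E'
from h import *
im=eyes.camera("scene")[:,:,::-1];cv2.imwrite("pics/s5.png",cv2.resize(im[120:270,220:420],None,fx=4,fy=4,interpolation=cv2.INTER_CUBIC))
E
```

```text
8.15 tcp [0.5009 0.005  0.1343] tip [603.1931  -2.2085 132.098 ] r 43.9 th 0.052 yaw -0.071 pitch -0.0007 F [-4.1437  0.2951  0.006 ] T [0.0793 0.5638 0.0429]
```

View pics/s5.png

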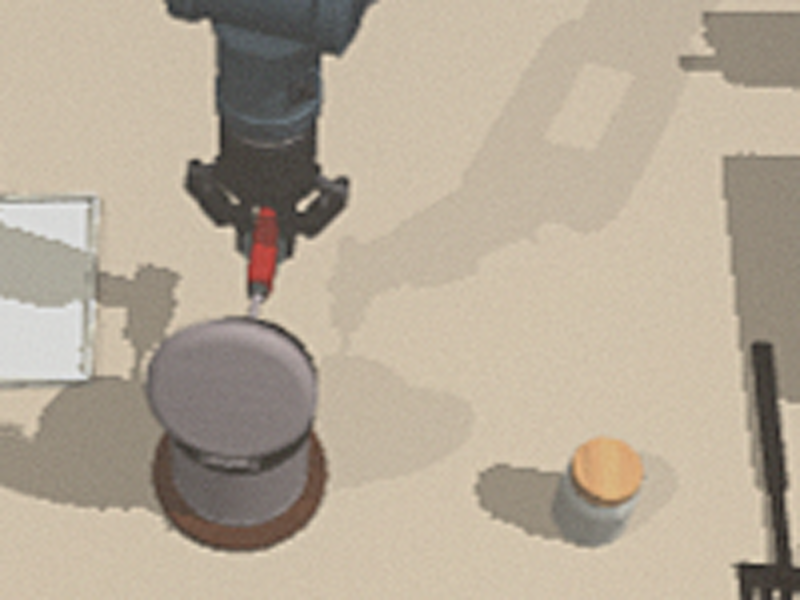

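The lid is rising, so the latch has let go. I'll draw the key straight back out.

Request:
step_arm(
  xyz=[
    [-5,0.3,0],
    [-13,0.9,0],
    [-22,1.5,0],
    [-35,2.4,0],
    [-55,3.5,0],
    [-70,4,0],
    [-70,4,0],
  ],
  spin=[0,0,0,0,0,0,0],
  fingers=[10,10,10,10,10,10,10],
)

```text
time_s: 8.9
eef_pos: [0.4295, 0.0091, 0.1345]
eef_rot: [0.517, -0.482, 0.517, 0.482]
wrist_force: [0.3, -0.0, -2.0]
opening: 0.239
```

```bash
python3 st.py;  python3 - <<'E'
from h import *
im=eyes.camera("scene")[:,:,::-1];cv2.imwrite("pics/s6.png",cv2.resize(im[100:270,180:380],None,fx=4,fy=3.5,interpolation=cv2.INTER_CUBIC))
o=ctrl.get_obs(); im=eyes.camera("wrist"); cv2.imwrite("pics/w6.png",im[:,:,::-1])
E
```

```text
8.9 tcp [0.4295 0.0091 0.1345] tip [531.7757   1.8678 132.4008] r 115.4 th 0.055 yaw -0.071 pitch 0.0003 F [ 0.346  -0.0458 -2.0149] T [-0.0033 -0.045   0.0119]
```

View pics/s6.png

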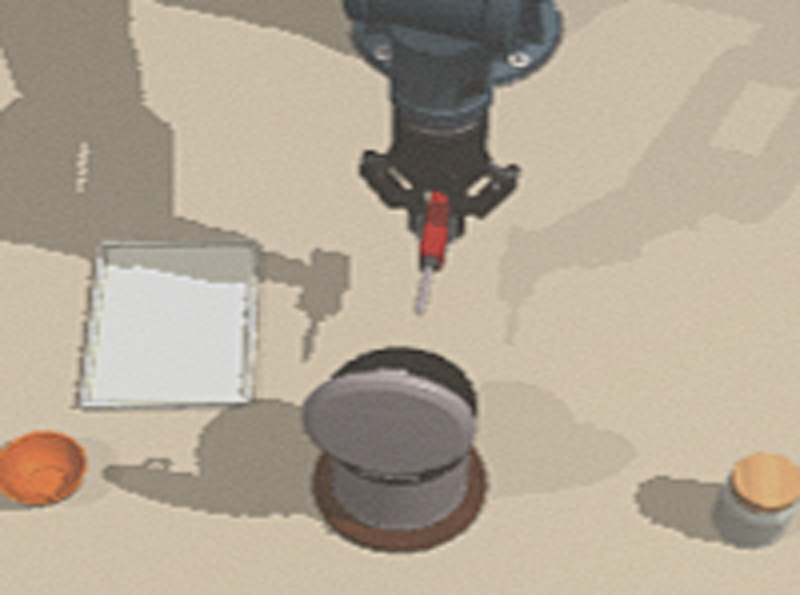

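View pics/w6.png

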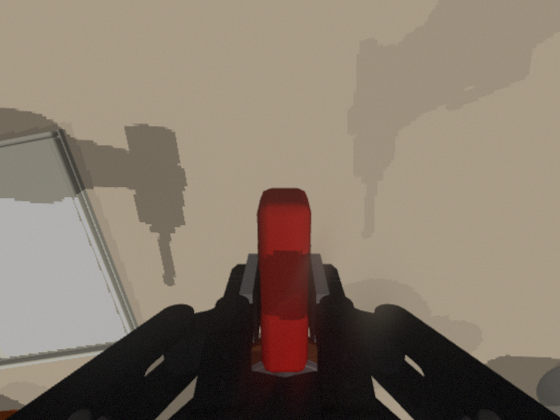

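Request:
step_arm(
  xyz=[
    [4,-45,0],
    [8,-90,0],
    [12,-135,0],
    [16,-180,0],
    [20,-220,0],
    [20.5,-240.5,-20],
    [20.5,-240.5,-50],
    [20.5,-240.5,-50],
  ],
  spin=[0.05,0.1,0.15,0.17,0.17,0.17,0.17,0.17],
  fingers=[10,10,10,10,10,10,10,10],
)

```text
time_s: 9.8
eef_pos: [0.4497, -0.231, 0.0811]
eef_rot: [0.475, -0.521, 0.475, 0.526]
wrist_force: [-0.5, 0.6, -2.4]
opening: 0.244
```

```bash
python3 st.py;  python3 - <<'E'
from h import *
im=eyes.camera("scene")[:,:,::-1];cv2.imwrite("pics/s7.png",cv2.resize(im[100:270,180:380],None,fx=4,fy=3.5,interpolation=cv2.INTER_CUBIC))
o=ctrl.get_obs(); im=eyes.camera("wrist"); cv2.imwrite("pics/w7.png",im[:,:,::-1])
P=np.array([.476,-.229]);c,s=np.cos(.1),np.sin(.1)
cor=[np.r_[P+np.array([[c,-s],[s,c]])@[a*.105,b*.075],.014] for a,b in((-1,-1),(-1,1))]
print(proj("wrist",np.array(cor),o))
E
```

```text
9.8 tcp [ 0.4497 -0.231   0.0811] tip [ 551.7188 -221.0737   78.5297] r 236.6 th -1.156 yaw 0.097 pitch -0.0044 F [-0.5289  0.5755 -2.3587] T [0.0681 0.062  0.0057]
[[155.2978 101.7905]
 [410.6708 101.5511]]
```

View pics/s7.png

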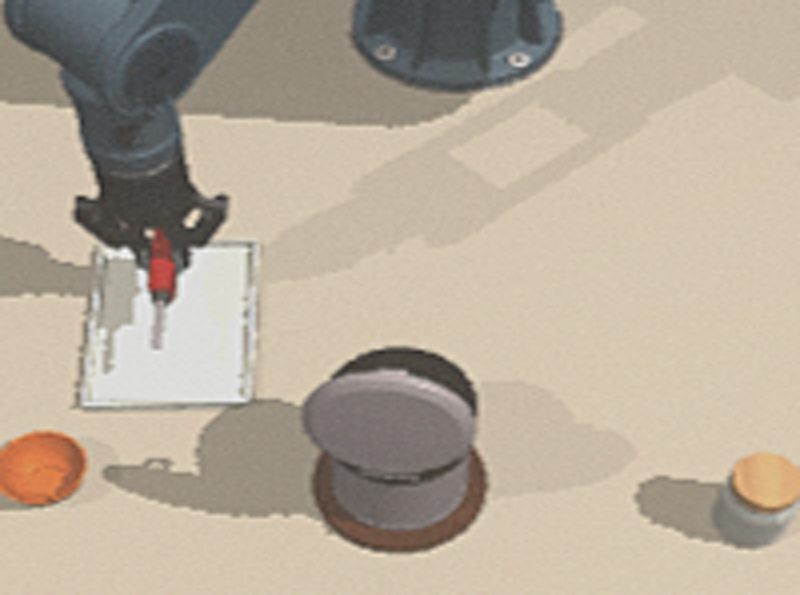

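View pics/w7.png

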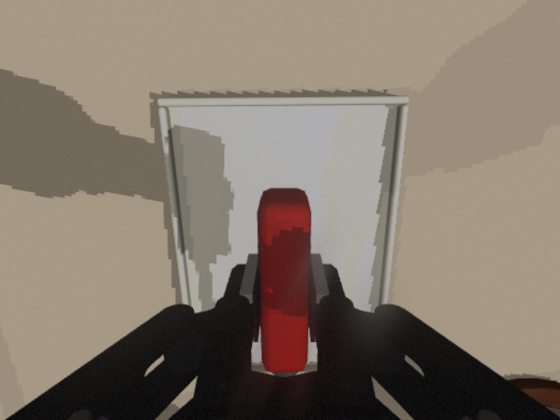

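Request:
step_arm(
  xyz=[
    [0,0,-20],
    [0,0,-38],
    [0,0,-50],
    [0,0,-56],
    [0,0,-56],
    [0,0,-56],
  ],
  spin=[0,0,0,0,0,0],
  fingers=[10,10,10,10,10,10],
)

```text
time_s: 10.5
eef_pos: [0.4522, -0.232, 0.0293]
eef_rot: [-0.475, 0.525, -0.474, -0.524]
wrist_force: [-0.9, -0.7, -1.6]
opening: 0.243
```

```bash
python3 st.py
```

```text
10.5 tcp [ 0.4522 -0.232   0.0293] tip [ 554.2283 -221.7692   27.3145] r 236.2 th -1.167 yaw 0.100 pitch 0.0009 F [-0.8541 -0.678  -1.613 ] T [0.0198 0.0191 0.0065]
```

Request:
step_arm(
  xyz=[
    [0,0,-3],
    [0,0,-6],
    [0,0,-6],
  ],
  spin=[0,0,0],
  fingers=[10,10,10],
)

```text
time_s: 10.8
eef_pos: [0.4514, -0.2316, 0.0223]
eef_rot: [0.475, -0.524, 0.475, 0.524]
wrist_force: [-0.4, -0.5, -1.6]
opening: 0.248
```

```bash
python3 st.py
```

```text
10.8 tcp [ 0.4514 -0.2316  0.0223] tip [ 553.4328 -221.4171   20.1964] r 236.2 th -1.164 yaw 0.099 pitch -0.0002 F [-0.4116 -0.4912 -1.5581] T [ 0.0029 -0.0137  0.0036]
```

Request:
step_arm(
  xyz=[
    [0,0,-1],
    [0,0,-1],
  ],
  spin=[0,0],
  fingers=[10,10],
)

```text
time_s: 11.0
eef_pos: [0.4516, -0.2318, 0.0221]
eef_rot: [0.475, -0.524, 0.475, 0.524]
wrist_force: [-1.9, 0.8, 6.1]
opening: 0.247
```

```bash
python3 st.py
```

```text
11.0 tcp [ 0.4516 -0.2318  0.0221] tip [ 553.6403 -221.5916   19.9859] r 236.3 th -1.165 yaw 0.099 pitch -0.0001 F [-1.9488  0.7636  6.1057] T [0.3089 0.3089 0.0285]
```

The key is resting on the plate floor (force turned to +6 N). I'll release it and retreat.

Request:
step_arm(
  xyz=[
    [0,0,0.5],
    [0,0,0.5],
    [0,0,0.5],
    [0,0,0.5],
    [0,0,0.5],
    [0,0,15],
    [0,0,50],
    [0,0,95],
    [0,0,140],
    [0,0,140],
  ],
  spin=[0,0,0,0,0,0,0,0,0,0],
  fingers=[30,40,50,60,60,60,60,60,60,60],
)

```text
time_s: 12.0
eef_pos: [0.4552, -0.2345, 0.1694]
eef_rot: [-0.475, 0.529, -0.474, -0.52]
wrist_force: [1.1, -0.9, 0.1]
opening: 0.601
```

Request:
step_arm(
  xyz=[
    [-40,-20,20],
    [-80,-40,40],
    [-100,-60,60],
    [-100,-60,60],
    [-100,-60,60],
  ],
  spin=[0,0,0,0,0],
  fingers=[60,60,60,60,60],
)

```text
time_s: 12.5
eef_pos: [0.3514, -0.292, 0.2221]
eef_rot: [-0.475, 0.524, -0.475, -0.523]
wrist_force: [-0.7, -0.3, -1.3]
opening: 0.598
```

```bash
python3 st.py;  python3 - <<'E'
from h import *
im=eyes.camera("scene")[:,:,::-1];cv2.imwrite("pics/s8.png",np.ascontiguousarray(im))
cv2.imwrite("pics/s8z.png",cv2.resize(im[150:270,180:380],None,fx=4,fy=4,interpolation=cv2.INTER_CUBIC))
im=eyes.camera("top")[:,:,::-1];cv2.imwrite("pics/t8.png",np.ascontiguousarray(im))
E
```

```text
12.5 tcp [ 0.3514 -0.292   0.2221] tip [ 453.4107 -282.0327  220.0761] r 338.4 th -0.962 yaw 0.097 pitch 0.0010 F [-0.6524 -0.3108 -1.2542] T [ 0.0265  0.001  -0.0077]
```

View pics/s8z.png

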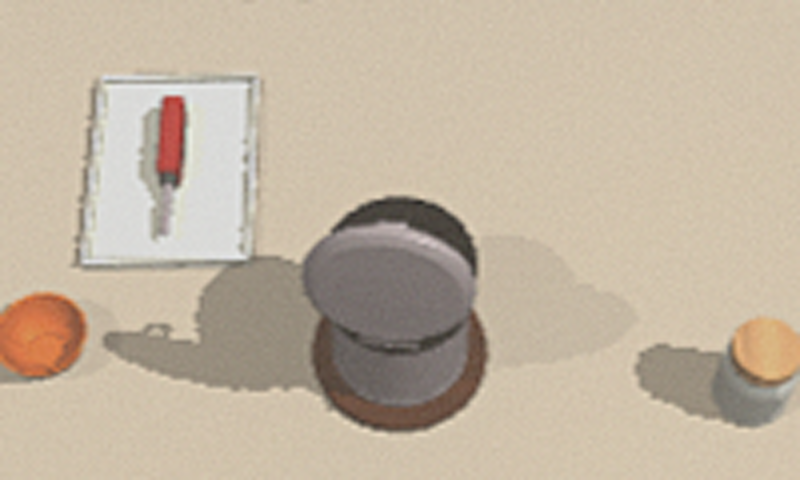

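View pics/t8.png

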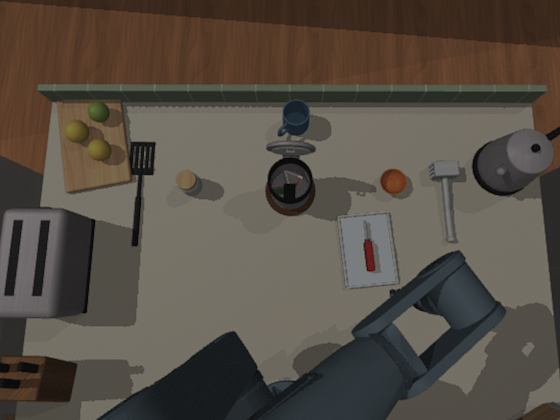

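The scene view shows the lid standing fully open and the key lying inside the plate rim, with the bystanders where they were. I'll check the distances in numbers before handing in.

```bash
python3 - <<'E'
from h import *
im=cv2.imread("pics/t8.png"); s,c,p=keymeas("top",im,None); k=onz("top",c,.025)[0]
h=cv2.cvtColor(im,cv2.COLOR_BGR2HSV); m=((h[...,1]<45)&(h[...,2]>120)).astype(np.uint8); n,l,st,cc=cv2.connectedComponentsWithStats(m); i=1+np.argmax(st[1:,4])
P=cv2.minAreaRect((onz("top",np.argwhere(l==i)[:,::-1],.01)[:,:2]*1000).astype(np.float32)); print(k,P,np.linalg.norm(k[:2]*1000-P[0]))
d=cv2.absdiff(im,cv2.imread("pics/top0.png")).max(2)
for nm,(x,y) in dict(bowl=(394,181),jar=(188,182),turner=(140,190),tend=(447,200)).items(): print(nm,(d[y-20:y+20,x-15:x+15]>40).sum())
hand_in()
E
```

```text
[ 0.4526 -0.2319  0.025 ] ((470.4171447753906, -230.4957733154297), (198.24700927734375, 131.69696044921875), 6.178905487060547) 17.91808965770507
bowl 0
jar 0
turner 0
tend 0
the job is handed in; nothing more can be done
```

The tea canister is open, the key is lying on the white plate, and the job is handed in at about 12.6 s of the 67 s allowed. The hand-in reports no verdict, so what follows rests on my own checks.

- **Finding the hole:** I gripped the key from above and slid its tip along the collar at about 5–8 N. It dropped into the hole about 0.06 rad to the robot's left of the -x direction. I corrected its alignment as it went in and pushed it about 19–20 mm deep, against about 4 N at the end. The highest wrist force I read was under 8 N, but I only read it at the end of each move.
- **Lid:** it sprang open and stands nearly upright in the final top and scene views. I judged this by eye and did not measure the angle.
- **Key on the plate:** I lowered the key until it met the plate floor, then released it. It lies flat inside the rim. Its handle centre measures about 18 mm from the plate's centre, against roughly 27 mm I had aimed for. The two differ because the two cameras place the plate about 10 mm apart, but both are well under 60 mm.
- **Everything else:** the plate measured within about 1 mm of its first position from the same camera. The turner, tenderizer, pinch bowl and salt jar showed no change in the top view. The gripper ended clear of everything.

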